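# Lock the screen stop post into the rail shoe

### The job

Take the steel stop post out of its grey parking block and let its T-shaped foot down through the long slot in the rail's steel shoe, feeling gently for the slot. Push the post down against the spring below the slot, turn it a quarter turn clockwise (seen from above) while it is down, then let it spring back up so that it is locked upright with its blade across the rail, and let go. Never force it against the rail, and leave the bowl, the cruet and the spatula where they are.

Things in the scene. Friction and masses are not known exactly. Their poses are not given: they have to be found in the camera images.
- post: Loose steel stop post, 76 mm tall, 0.08-0.17 kg, upright in the parking block; same after a half turn. Origin: centre of the foot's underside; z up the post, x along foot and blade. Upward: T-foot 34 (x) x 10 (y) x 6 mm, shank 9 mm dia (z 6-17), collar 40 mm dia (z 17-21), blade to grip 30 wide (x) x 12 thick (y), z 21-76.
- parking: Fixed grey block 90 (x) x 70 (y) x 26 mm high; origin at the centre of its underside. A pocket 40 (x) x 16 (y) mm, 22 mm deep, in its top takes the post's foot loosely; the collar rests on the block, post origin 9 mm above the work surface. The post lifts straight out.
- rail: Fixed aluminium rail 220 (x) x 76 mm (y); origin: centre of its underside on the work surface, z up. A steel shoe 95 mm long, clamped fast in it, has a slot 38 (x) x 14 mm (y) at its middle, at y = 0. The shoe may stand up to 16 mm either way along x from the rail's middle: NOT measured, to be seen or felt for. Black covers (z = 40 mm) at the rail's ends leave gaps up to 35 mm beside the shoe.
- bowl: Loose grey bowl, 120 mm across, 55 mm high, origin under its centre. Not needed; leave it.
- cruet: Loose glass cruet with stopper, 68 mm across, 172 mm tall, origin under its centre. Not needed; leave it.
- spatula: Loose yellow spatula 240 mm long, lying flat. Not needed; leave it.
- rail_top (a point): Point at the rail's middle, level with the shoe's flat top (rail z = 40 mm); axes as the rail. The slot goes down through lips 8 mm thick (z 40 to 32) into a space where the foot can turn. It turns only with its top under the lips, i.e. post origin below rail z = 26 mm. The collar meets the shoe's top at post origin z = 23 mm, the lowest it can go.
- spring_level (a point): Point at the rail's middle at rail z = 33 mm; axes as the rail. Here the foot's underside (post origin) meets a sprung pad under the slot, which pushes up with 4.5 N here and 0.6 N more for each mm further down.
- lock_level (a point): Point at the rail's middle at rail z = 30 mm, where the post's origin is when locked; axes as the rail. Stops allow only the clockwise quarter turn (from above) and end it with the blade across the rail. There the lips' underside has a cross groove 14 mm wide, 4 mm deep; let up, the foot springs into it and locks.
Mind the look-alikes: they are no part of the job. There is more than one size of the rail; the one meant has the size given above.

How it is judged:
On the way, in this order (a step that is already met when the one before it is completed fails the run):
1. the foot is through the slot, in line with it, and pushed down against the spring below the lips (z of post in the frame of rail below 0.0268 m and angle between the x axis of post and the x axis of rail, either way round below 0.3 rad and horizontal distance between post and rail below 0.021 m), for 0.05 s.
2. turned a quarter turn while pushed down (z of post in the frame of rail below 0.0285 m and angle between the x axis of post and the y axis of rail, either way round below 0.2 rad).
At the end, for the whole second after the job is handed in: The post stands in the shoe's slot (within 21 mm of the rail's middle), blade across the rail within 0.18 rad, upright within 0.12 rad, risen into the groove (origin 28.3 to 31.8 mm above the rail's underside), at rest and let go (z of post in the frame of rail between 0.0283 and 0.0318 m and horizontal distance between post and rail below 0.021 m and angle between the x axis of post and the y axis of rail, either way round below 0.18 rad and angle between post's own z axis and vertical below 0.12 rad and linear speed of post below 0.02 m/s and contact force between post and the fingers below 0.1 N); the robot touches nothing.
It fails at once if the post is forced against the rail with more than 40 N (contact force between post and rail above 40 N).
It fails at once if the bowl is moved over 20 mm (distance of bowl from where it was at the start of the episode above 0.02 m).
It fails at once if the cruet is moved over 20 mm (distance of cruet from where it was at the start of the episode above 0.02 m).
It fails at once if the spatula is moved over 30 mm (distance of spatula from where it was at the start of the episode above 0.03 m).
It also fails if it takes over 72 s, if anything falls off the work surface, if the arm or the gripper's body presses on something with over 40 N, if the wrist force passes 120 N, or if a joint passes its speed limit or range.

### The arm

A 6-joint arm with a two-finger parallel gripper is mounted at the origin on the work surface. World frame = base frame: x ahead of the robot, y to its left, z up, the work surface at z = 0. Lengths are in m, angles in rad, forces in N, time in s.
With the tool pointing down it reaches from about 0.25 to 0.725 m from the base axis. Payload 4 kg.
Tool frame: the origin (TCP) lies at the very end of the fingers, on their centre line; the grasp point (between the pads) lies 19 mm behind it; x points along the fingers, z is the direction in which the jaws open and shut, and the axes are right-handed (so a half turn about x gives the same grasp; the last joint's range is limited). The gripper opens to 85 mm and grips with 20 to 120 N. Pads are 22 mm wide; open, the fingers measure 114 mm over their backs; the gripper's body (76 mm by 85 mm) begins 54 mm behind the grasp point. The pads swing forward as they close: fully open they stand 13 mm farther back than shut.
Start: joints at [1.199, 0.241, 0.005, 1.335, 0, 1.571], TCP at [0.182, 0.466, 0.231] pointing down, gripper open.
Joint ranges: [-2.72, 2.72], [-1.05, 1.87], [-1.09, 1.28], [-1.99, 2.15], [-1.42, 1.44], [-3.14, 3.14]. Speed limits (rad/s): [2.79, 2.79, 3.14, 3.14, 3.14, 3.14].

### API

Orientations are given as a unit quaternion [x, y, z, w].
In Python, from workcell import bot gives the robot as it stands.
- The arm moves only by the tool step_arm, never from a script. Its argument "series" is a list of rows, each an object of numbers: "x", "y", "z": the shift along the world's x, y, z in cm; "twist": the turn about the world's z in degrees; "jaw": the finger opening in cm, from 0 to 8.54. In form: [{"x": .., "y": .., "z": .., "twist": .., "jaw": ..}, ...]. A call has 1 to 10 rows; each row is the pose to reach, as a shift and turn from the pose measured when the call began; what a row does not reach only later rows make up. A row lasts 1/12 s, in which the tool goes at most 41.7 mm and 7.16 degrees, less where a joint would pass 70% of its speed; a pose out of reach is approached as far as the arm can. A call with a gripper value outside its range is refused whole. The fingers move at their own pace and stop on an object; the grip force is fixed at half the most. Time passes only in rows, so rows that repeat a pose let the fingers close. It gives the time, the measured TCP pose, the force and the opening at its end, in the units of the state.
- bot.get_obs(): the state, without advancing time (a new reading comes with each control period).
- bot.camera(name): name is "scene" or "side" or "wrist"; returns (picture, depth): 420x560x3 uint8, red, green, blue; 420x560 float32, m along the optical axis (not along the pixel's ray), 0 where there is no reading.
- bot.camera_info(name): a dict with "camera_matrix" (3x3 intrinsics, pixels), "R" (3x3) and "t" (3): a world point X has camera coordinates R X + t; the wrist camera has in their place "mount" (4x4, takes a point from camera to tool coordinates, whose origin is the TCP and whose axes are the tool frame's). Camera axes: x right, y down, z forward; pixel columns grow to the right and rows downward; lengths in m; the calibration is good to about 2 mm. A picture is of the moment at which its call begins: read the wrist's pose just before it. camera_info takes no time and is no camera call.
- bot.job_done(): hands the job in, once; it reports no verdict.
The state is a dict: "clock": time; "joint_pos": joint angles; "joint_vel": joint speeds; "tau": joint torques, N m; "eef_pos": TCP position; "tool_rot": TCP orientation; "ft_force": force on the tool from outside, world axes, zero at the start; "ft_torque": the same for the moment, N m; "grip_width": finger opening in m.
Only numpy, scipy, OpenCV 4.12 (cv2) and the standard library are available. Lean on these libraries where they do the work, as an engineer would, in place of code of your own. Each camera call takes 0.05 s, during which the arm holds its last target.

## Working session

There is one attempt and no reset: what is moved stays moved. The work goes in short steps, Python scripts to look and compute and a tool call to move; the robot and the scene stay as the last step left them, time stands still between calls to the robot, and variables do not carry over. Pictures are saved under pics/ and viewed, and the job is handed in when it is done.

Besides the shell and the picture viewer there is one more tool, called after "Emit:" by a JSON object that holds its "op" and its "data". step_arm: Moves the arm, as the interface text tells. Its arguments: {"type":"object","properties":{"series":{"type":"array","items":{"type":"object","properties":{"x":{"type":"number"},"y":{"type":"number"},"z":{"type":"number"},"twist":{"type":"number"},"jaw":{"type":"number"}}}}},"required":["series"]}

```bash
ls; mkdir -p pics
python3 - <<'E'
from workcell import bot
import cv2,numpy as np,pickle
o=bot.get_obs();print(o)
for n in ["scene","side","wrist"]:
    p,d=bot.camera(n); i=bot.camera_info(n); print(n,i)
    cv2.imwrite(f"pics/{n}0.png",p[:,:,::-1]); pickle.dump((p,d,i,o),open(f"{n}0.pkl","wb"))
E
```

```text
pics
{'clock': 0.0, 'joint_pos': array([1.19902972e+00, 2.41433459e-01, 3.74195289e-03, 1.33520829e+00,
       1.47006737e-05, 1.57080204e+00]), 'joint_vel': array([-0.00128856,  0.00221576, -0.00116502,  0.0011982 , -0.00025974,
       -0.00060948]), 'tau': array([-5.20483118e-04, -3.72315001e+01,  2.52409583e+01,  1.69216830e-02,
        1.08506895e-04,  2.78240151e-07]), 'eef_pos': array([0.18139892, 0.46526067, 0.2304095 ]), 'tool_rot': array([-0.39939278,  0.58441179,  0.39856212,  0.58317793]), 'ft_force': array([-0.51569273,  0.82406085, -0.43751293]), 'ft_torque': array([-0.01878395, -0.03125495,  0.01104579]), 'grip_width': 0.08552307181413814}
scene {'camera_matrix': array([[504.26044339,   0.        , 278.7669242 ],
       [  0.        , 504.26044339, 219.00174501],
       [  0.        ,   0.        ,   1.        ]]), 'R': array([[-0.4674666 ,  0.88400512,  0.00314937],
       [ 0.75487177,  0.40102913, -0.51898386],
       [-0.46004738, -0.24023026, -0.85477823]]), 't': array([ 0.23097524, -0.35786649,  1.5636998 ])}
side {'camera_matrix': array([[540.13976782,   0.      
[... 156 characters left out ...]
6934,  0.00307573],
       [-0.36757899, -0.56908854, -0.73554328],
       [ 0.40289312,  0.6153946 , -0.67747075]]), 't': array([-0.43410687,  0.2285917 ,  1.3056389 ])}
wrist {'camera_matrix': array([[342.64183314,   0.        , 281.70167407],
       [  0.        , 342.64183314, 207.03000739],
       [  0.        ,   0.        ,   1.        ]]), 'mount': array([[-4.06652976e-04, -2.64042627e-01,  9.64510926e-01,
        -1.42503235e-01],
       [ 1.33374573e-03, -9.64510291e-01, -2.64041891e-01,
         6.56493501e-02],
       [ 9.99999028e-01,  1.17903891e-03,  7.44386708e-04,
         1.56329590e-04],
       [ 0.00000000e+00,  0.00000000e+00,  0.00000000e+00,
         1.00000000e+00]])}
```

View pics/scene0.png

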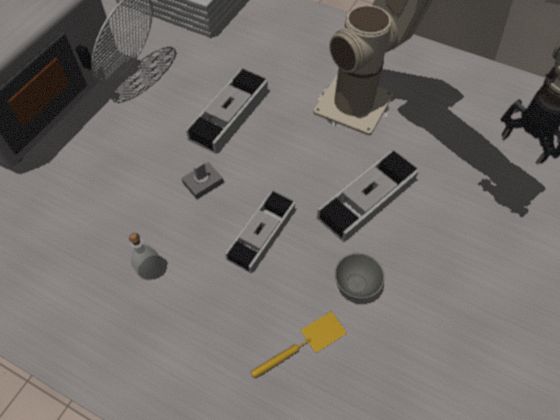

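View pics/side0.png

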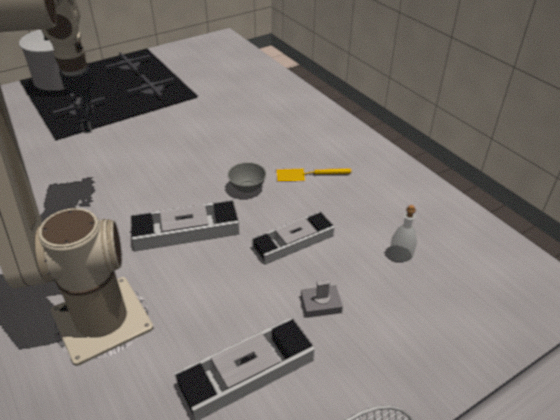

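View pics/wrist0.png

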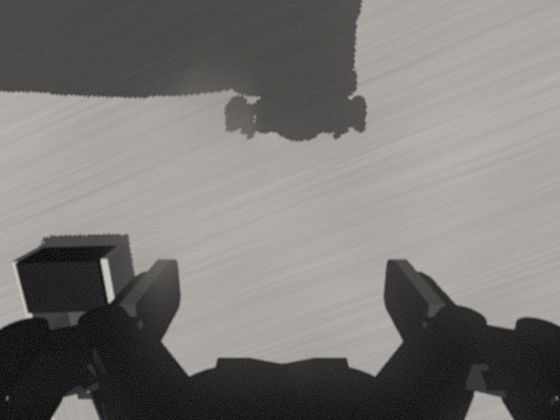

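The scene view shows three rails at about px (228,108), (262,231) and (368,194), and the post in its block at (202,178). I'll compare the rails' sizes using depth.

```bash
cat > h.py <<'E'
import numpy as np,cv2,pickle
from scipy.spatial.transform import Rotation as Ro
def cloud(d,i,o=None):
    K=i["camera_matrix"];v,u=np.mgrid[:d.shape[0],:d.shape[1]]
    P=np.stack([(u-K[0,2])/K[0,0]*d,(v-K[1,2])/K[1,1]*d,d],-1)
    if "R" in i: return (P-i["t"])@i["R"]
    M=i["mount"];P=P@M[:3,:3].T+M[:3,3]
    return Ro.from_quat(o["tool_rot"]).apply(P.reshape(-1,3)).reshape(P.shape)+o["eef_pos"]
def atz(uv,i,z,o=None):
    K=i["camera_matrix"];uv=np.atleast_2d(uv).astype(float)
    r=np.c_[(uv-K[:2,2])/K[0,0],np.ones(len(uv))]
    if "R" in i: c=-i["R"].T@i["t"];w=r@i["R"]
    else:
        M=i["mount"];R=Ro.from_quat(o["tool_rot"]).as_matrix();c=R@M[:3,3]+o["eef_pos"];w=(r@M[:3,:3].T)@R.T
    return c+w*((z-c[2])/w[:,2])[:,None]
E
python3 - <<'E'
from h import *
for n in ["scene","side"]:
    p,d,i,o=pickle.load(open(n+"0.pkl","rb"));P=cloud(d,i)
    print(n,"table z",np.median(P[200:300,60:120,2] if n=="scene" else P[100:200,220:240,2]))
    m=((P[...,2]>.015)&(P[...,2]<.085)&(d>0)).astype(np.uint8)
    m=cv2.morphologyEx(m,cv2.MORPH_OPEN,np.ones((3,3)))
    k,l,s,c=cv2.connectedComponentsWithStats(m)
    for j in range(1,k):
        if s[j,4]<150: continue
        q=P[l==j]; r=cv2.minAreaRect(q[:,:2].astype(np.float32)*1000)
        print(np.round(c[j]),s[j,4],np.round(r[0],1),np.round(r[1],1),round(r[2],1),"z95",np.percentile(q[:,2],[50,95]).round(4))
E
```

```text
scene table z -0.0005686259600828718
[194.  15.] 1381 [ -89.9 -618.1] [164.6 307.9] 39.1 z95 [0.0466 0.0757]
[542.   6.] 495 [-697.   393.3] [157.5  22.5] 89.8 z95 [0.0363 0.0643]
[227. 109.] 2948 [ 222.7 -315.5] [106.3 297.1] 87.6 z95 [0.0499 0.0555]
[ 48. 124.] 1189 [ 517.8 -716.4] [ 46.8 374.9] 85.8 z95 [0.058  0.0831]
[353. 104.] 652 [37.4 10.6] [ 60.3 121.3] 18.0 z95 [0.0514 0.0812]
[367. 194.] 3772 [310.4 174. ] [102.3 295.2] 70.5 z95 [0.05   0.0549]
[202. 179.] 765 [ 475.9 -250.2] [76.3 91.3] 66.5 z95 [0.0262 0.0679]
[259. 231.] 2281 [542.  -28.2] [ 78.7 224.3] 86.9 z95 [0.0379 0.0423]
[148. 266.] 484 [ 767.3 -216.3] [45.5 67.3] 62.0 z95 [0.057 0.08 ]
[360. 273.] 1130 [556.7 248.4] [119.  117.3] 43.2 z95 [0.0369 0.0554]
[271. 362.] 228 [827.9 156.7] [ 15.3 100. ] 59.7 z95 [0.0181 0.0215]
side table z -0.0005082737138606677
[496.  29.] 2111 [2050.1  648.1] [ 43.6 852. ] 0.2 z95 [0.0484 0.0803]
[128.  63.] 342 [ 541.8 1196.8] [150.7 145.5] 43.7 z95 [0.0306 0.0398]
[151.  87.] 422 [542.4 963.4] [164.5 143.5] 46.9 z95 [0.0303 0.0399]
[47. 84.] 298 [ 188.  1159.6] [ 46.7 171.9] 31.2 z95 [0.0594 0.0799]
[246. 175.] 723 [552.  247.6] [123.2 117.1] 35.5 z95 [0.0389 0.0547]
[183. 223.] 3178 [305.8 171.9] [108.8 291. ] 70.3 z95 [0.0491 0.0546]
[293. 235.] 1821 [537.7 -29.2] [ 82.5 223.6] 87.1 z95 [0.037 0.042]
[402. 246.] 514 [ 746.2 -235.8] [44.2 66.3] 37.0 z95 [0.0531 0.0797]
[321. 298.] 970 [ 470.9 -250. ] [74.4 90.3] 66.7 z95 [0.0259 0.0784]
[101. 321.] 1030 [ -5.1 -35.4] [ 61.  121.3] 83.0 z95 [0.0507 0.081 ]
[243. 366.] 5944 [ 219.3 -315. ] [106.9 291. ] 87.2 z95 [0.05   0.0543]
```

Run:
```python
import cv2
a=cv2.imread("pics/scene0.png")
cv2.imwrite("pics/crop1.png",cv2.resize(a[55:285,170:430],None,fx=3,fy=2.6,interpolation=cv2.INTER_CUBIC))
```

```text
(no output)
```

View pics/crop1.png

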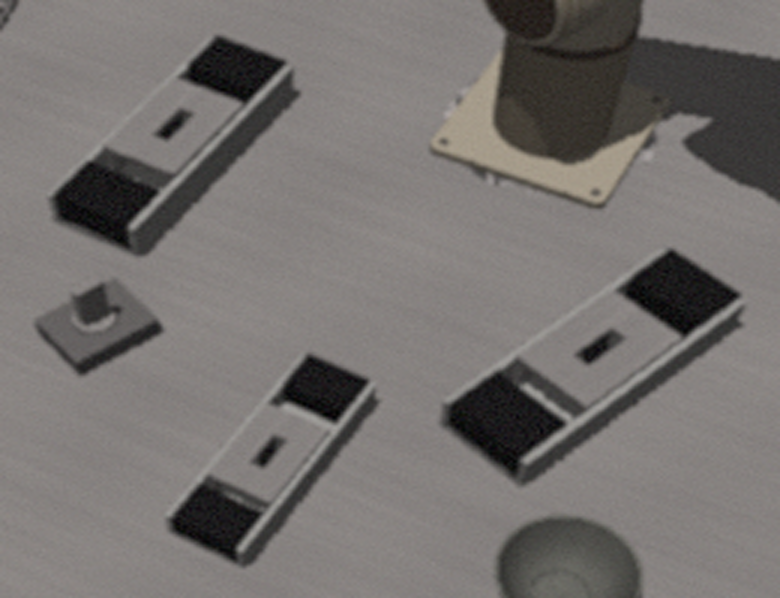

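Candidates: (228,108) is about 295×106 mm and 54 mm high, (367,194) about 293×105 mm and 55 mm high, and (259,231) about 224×79 mm and 42 mm high. Only (259,231) fits 220×76 with the top at 40 mm. The enlarged crop agrees: it is the small rail, nearest the block. Next I work out the twist for the approach.

Run:
```python
from h import *
p,d,i,o=pickle.load(open("scene0.pkl","rb"))
R=Ro.from_quat(o["tool_rot"]).as_matrix();print(R.round(3))
print("yaw tool z",np.degrees(np.arctan2(R[1,2],R[0,2])),"tool y",np.degrees(np.arctan2(R[1,1],R[0,1])), "q1",np.degrees(o["joint_pos"][0]))
# post top cluster
for n in ["scene","side"]:
    p,d,i,o=pickle.load(open(n+"0.pkl","rb"));P=cloud(d,i)
    m=(P[...,2]>.035)&(P[...,2]<.1)&(np.hypot(P[...,0]-.474,P[...,1]+.25)<.04)
    q=P[m];print(len(q),q.mean(0),q[:,2].max()); t=q[q[:,2]>q[:,2].max()-.008];print(len(t),t.mean(0),np.ptp(t[:,:2],axis=0))
```

```text
[[-0.001 -0.932  0.363]
 [-0.002  0.363  0.932]
 [-1.     0.    -0.002]]
yaw tool z 68.69901521012615 tool y 158.69901343985558 q1 68.69934244097682
165 [ 0.47865268 -0.24877755  0.06456316] 0.08719161756903862
51 [ 0.47631322 -0.2504789   0.0829597 ] [0.02986923 0.02365696]
210 [ 0.46904607 -0.25450186  0.06537282] 0.08831254030045936
53 [ 0.47034595 -0.25187001  0.08341914] [0.03190702 0.01867519]
```

Emit:
{"op": "step_arm", "data": {"series": [{"x": 37,"y": -60.5,"z": 2,"twist": 0,"jaw": 8.5},{"x": 37,"y": -60.5,"z": 2,"twist": 0,"jaw": 8.5},{"x": 37,"y": -60.5,"z": 2,"twist": 0,"jaw": 8.5},{"x": 37,"y": -60.5,"z": 2,"twist": 0,"jaw": 8.5},{"x": 37,"y": -60.5,"z": 2,"twist": 0,"jaw": 8.5},{"x": 37,"y": -60.5,"z": 2,"twist": 0,"jaw": 8.5}]}}

```text
clock: 0.65
eef_pos: [0.3122, 0.2508, 0.238]
tool_rot: [-0.4, 0.584, 0.399, 0.583]
ft_force: [1.7, -0.0, 0.1]
grip_width: 0.0849
```

Run:
```python
from h import *
from workcell import bot
o=bot.get_obs();R=Ro.from_quat(o["tool_rot"]).as_matrix()
print(o["clock"],o["eef_pos"],np.degrees(o["joint_pos"]),np.degrees(np.arctan2(R[1,2],R[0,2])))
```

```text
0.65 [0.31222143 0.25075451 0.23800356] [ 3.88080556e+01  2.35026700e+00 -1.22141940e+01  7.55223981e+01
 -5.15245973e-02  6.00599119e+01] 68.74818162053069
```

Joint 6 falls as joint 1 falls, so the present yaw branch leaves room for the clockwise turn (q6 from about 0 to 90°). I carry on.

Emit:
{"op": "step_arm", "data": {"series": [{"x": 23.8,"y": -39,"z": 1,"twist": 0},{"x": 23.8,"y": -39,"z": 1,"twist": 0},{"x": 23.8,"y": -39,"z": 1,"twist": 0},{"x": 23.8,"y": -39,"z": 1,"twist": 0},{"x": 23.8,"y": -39,"z": 1,"twist": 0},{"x": 23.8,"y": -39,"z": 1,"twist": 0},{"x": 23.8,"y": -39,"z": 1,"twist": 0},{"x": 23.8,"y": -39,"z": 1,"twist": 0},{"x": 23.8,"y": -39,"z": 1,"twist": 0},{"x": 23.8,"y": -39,"z": 1,"twist": 0}]}}

```text
$.series[0]: bad value
```

Emit:
{"op": "step_arm", "data": {"series": [{"x": 0,"y": -5,"z": 0},{"x": 0,"y": -5,"z": 0},{"x": 0,"y": -5,"z": 0},{"x": 0,"y": -5,"z": 0}]}}

```text
$.series[0]: bad value
```

```bash
cat > look.py <<'E'
import sys
from h import *
from workcell import bot
def look(n,tag):
    o=bot.get_obs();p,d=bot.camera(n);i=bot.camera_info(n)
    cv2.imwrite(f"pics/{n}{tag}.png",p[:,:,::-1]);pickle.dump((p,d,i,o),open(f"{n}{tag}.pkl","wb"))
    R=Ro.from_quat(o["tool_rot"]).as_matrix()
    print(n,o["clock"],o["eef_pos"].round(4),"yaw",np.degrees(np.arctan2(R[1,2],R[0,2])).round(2),"grip",o["grip_width"].round(4),"F",o["ft_force"].round(2),"tilt",np.degrees(np.arccos(-R[2,0])).round(2))
if __name__=="__main__":
    for n in sys.argv[2:]: look(n,sys.argv[1])
E
python3 look.py 1 wrist
```

```text
Traceback (most recent call last):
  File "look.py", line 10, in <module>
    for n in sys.argv[2:]: look(n,sys.argv[1])
                           ~~~~^^^^^^^^^^^^^^^
  File "look.py", line 8, in look
    print(n,o["clock"],o["eef_pos"].round(4),"yaw",np.degrees(np.arctan2(R[1,2],R[0,2])).round(2),"grip",o["grip_width"].round(4),"F",o["ft_force"].round(2),"tilt",np.degrees(np.arccos(-R[2,0])).round(2))
                                                                                                         ^^^^^^^^^^^^^^^^^^^^^
AttributeError: 'float' object has no attribute 'round'
```

View pics/wrist1.png

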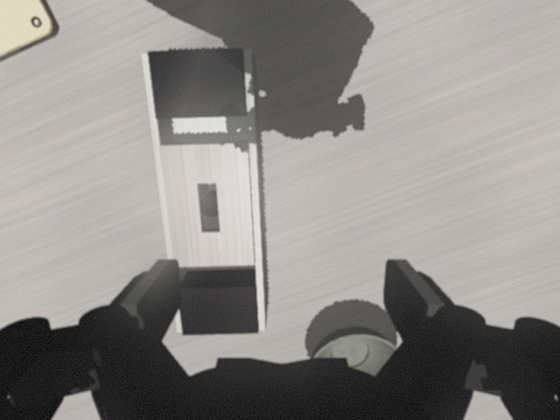

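Every row needs all five keys, so both moves were refused. The arm has not moved, and this view shows a large look-alike rail and the bowl. I'll repeat the move with the jaw value.

Emit:
{"op": "step_arm", "data": {"series": [{"x": 23.8,"y": -39,"z": 1,"twist": 0,"jaw": 8.5},{"x": 23.8,"y": -39,"z": 1,"twist": 0,"jaw": 8.5},{"x": 23.8,"y": -39,"z": 1,"twist": 0,"jaw": 8.5},{"x": 23.8,"y": -39,"z": 1,"twist": 0,"jaw": 8.5},{"x": 23.8,"y": -39,"z": 1,"twist": 0,"jaw": 8.5},{"x": 23.8,"y": -39,"z": 1,"twist": 0,"jaw": 8.5},{"x": 23.8,"y": -39,"z": 1,"twist": 0,"jaw": 8.5},{"x": 23.8,"y": -39,"z": 1,"twist": 0,"jaw": 8.5},{"x": 23.8,"y": -39,"z": 1,"twist": 0,"jaw": 8.5},{"x": 23.8,"y": -39,"z": 1,"twist": 0,"jaw": 8.5}]}}

```text
clock: 1.53
eef_pos: [0.5288, -0.1052, 0.2469]
tool_rot: [-0.398, 0.586, 0.394, 0.585]
ft_force: [-0.2, 1.3, 0.6]
grip_width: 0.0848
```

Emit:
{"op": "step_arm", "data": {"series": [{"x": 1,"y": -3,"z": 0,"twist": 0,"jaw": 8.5},{"x": 1,"y": -3,"z": 0,"twist": 0,"jaw": 8.5},{"x": 1,"y": -3,"z": 0,"twist": 0,"jaw": 8.5}]}}

```text
clock: 1.78
eef_pos: [0.5388, -0.1367, 0.2457]
tool_rot: [-0.397, 0.588, 0.394, 0.585]
ft_force: [0.3, 0.5, -1.1]
grip_width: 0.085
```

```bash
sed -i 's/o\["grip_width"\].round(4)/round(float(o["grip_width"]),4)/' look.py
python3 look.py 2 wrist
```

```text
wrist 1.7833 [ 0.5388 -0.1367  0.2457] yaw 67.96 grip 0.085 F [ 0.29  0.48 -1.12] tilt 0.33
```

View pics/wrist2.png

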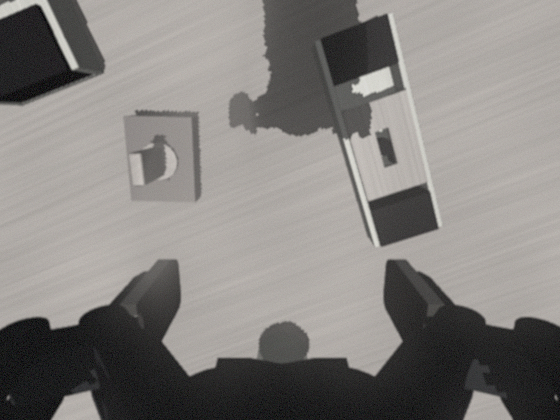

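The wrist view shows the post in its block at about (150,163) and the meant rail, with its slot at about (387,147), a gap at its upper (near) end, and the shoe butting close to the lower cover. Now I measure both.

Run:
```python
from h import *
p,d,i,o=pickle.load(open("wrist2.pkl","rb"));P=cloud(d,i,o)
im=cv2.cvtColor(p,cv2.COLOR_RGB2BGR)
a=cv2.resize(im[5:255,305:455],None,fx=2.4,fy=2.4,interpolation=cv2.INTER_CUBIC)
b=cv2.resize(im[100:215,110:215],None,fx=4,fy=4,interpolation=cv2.INTER_CUBIC)
c=np.zeros((600,800,3),np.uint8);c[:a.shape[0],:a.shape[1]]=a;c[:b.shape[0],370:370+b.shape[1]]=b
cv2.imwrite("pics/c2.png",c)
print("table",np.median(P[230:255,200:350,2]))
# rail footprint
m=(P[...,2]>.03)&(P[...,2]<.06)&(np.hypot(P[...,0]-.54,P[...,1]+.03)<.13);q=P[m]
r=cv2.minAreaRect(q[:,:2].astype(np.float32)*1000);print("rail",r, np.percentile(q[:,2],[5,50,95]))
m=(P[...,2]>.02)&(P[...,2]<.03)&(np.hypot(P[...,0]-.474,P[...,1]+.25)<.07);q=P[m]
r=cv2.minAreaRect(q[:,:2].astype(np.float32)*1000);print("block",r,np.median(q[:,2]))
m=(P[...,2]>.075)&(P[...,2]<.1)&(np.hypot(P[...,0]-.474,P[...,1]+.25)<.07);q=P[m]
r=cv2.minAreaRect(q[:,:2].astype(np.float32)*1000);print("top",r,np.median(q[:,2]),len(q))
```

```text
table 0.0002223675499272576
rail ((540.597412109375, -28.323406219482422), (76.3653793334961, 220.20159912109375), 87.12630462646484) [0.03492418 0.03984049 0.0412735 ]
block ((474.6235656738281, -250.8317413330078), (71.15629577636719, 90.5517578125), 66.55354309082031) 0.026104861567284948
top ((474.2855224609375, -250.9945068359375), (12.20966911315918, 29.318078994750977), 68.5218505859375) 0.0845092441117191 556
```

View pics/c2.png

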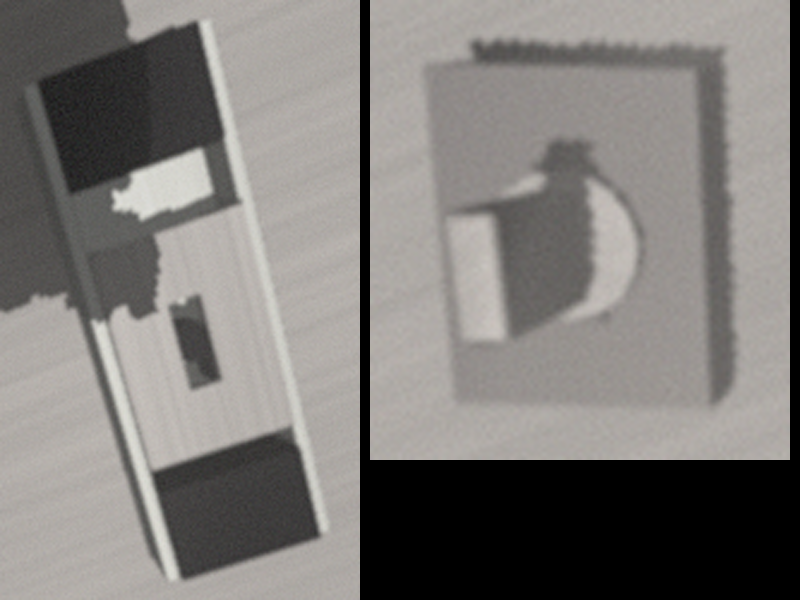

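Run:
```python
from h import *
p,d,i,o=pickle.load(open("wrist2.pkl","rb"));P=cloud(d,i,o)
c=np.array([(170,305),(201,294),(221,380),(191,390)],float)/2.4+[305,5]
w=atz(c,i,.04,o);print(w)
a=np.radians(-2.87);ex=np.array([np.cos(a),np.sin(a)]);ey=np.array([-ex[1],ex[0]])
rc=np.array([.5406,-.0283])
for x in list(w)+[w.mean(0)]: print("rail frame",(ex@(x[:2]-rc)).round(4),(ey@(x[:2]-rc)).round(4))
print("centre",w.mean(0))
# depth-based: shoe top extents along rail x, slot hole
rel=P[...,:2]-rc; X=rel@ex;Y=rel@ey
b=(abs(Y)<.03)&(abs(X)<.11)
for lo in np.arange(-.11,.11,.005):
    s=b&(X>=lo)&(X<lo+.005); s0=s&(abs(Y)<.005); s1=s&(abs(Y)>.012)
    print(round(lo*1000),np.median(P[s0][:,2]).round(4) if s0.any() else None,np.median(P[s1][:,2]).round(4) if s1.any() else None,end=" | ")
```

```text
[[ 0.5297376  -0.03302725  0.04      ]
 [ 0.53027232 -0.01983893  0.04      ]
 [ 0.56745747 -0.02254224  0.04      ]
 [ 0.56679716 -0.03558568  0.04      ]]
rail frame -0.0106 -0.0053
rail frame -0.0107 0.0079
rail frame 0.0265 0.0071
rail frame 0.0265 -0.006
rail frame 0.0079 0.0009
centre [ 0.54856614 -0.02774853  0.04      ]
-110 0.04 0.0399 | -105 0.0399 0.04 | -100 0.04 0.04 | -95 0.04 0.0401 | -90 0.0401 0.0401 | -85 0.04 0.0401 | -80 0.0401 0.0401 | -75 0.0402 0.04 | -70 0.0395 0.0396 | -65 0.0061 0.006 | -60 0.0059 0.006 | -55 0.006 0.0061 | -50 0.0061 0.006 | -45 0.0063 0.006 | -40 0.0398 0.0399 | -35 0.0401 0.0402 | -30 0.04 0.0401 | -25 0.0402 0.04 | -20 0.0402 0.04 | -15 0.04 0.0401 | -10 0.0058 0.0401 | -5 0.0231 0.04 | 0 0.0328 0.0403 | 5 0.0331 0.0401 | 10 0.0331 0.0401 | 15 0.0329 0.0401 | 20 0.0059 0.0401 | 25 0.0388 0.0402 | 30 0.0399 0.0402 | 35 0.0402 0.0401 | 40 0.0401 0.0401 | 45 0.0401 0.0402 | 50 0.0403 0.0403 | 55 None 0.0396 | 60 None None | 65 0.0307 0.0305 | 70 0.04 0.0401 | 75 0.0401 0.0403 | 80 0.0404 0.0402 | 85 0.04 0.0404 | 90 0.0402 0.0403 | 95 0.0403 0.0402 | 100 0.0403 0.0403 | 105 0.0401 0.0401 |
```

The rail fit is 220.2×76.4 mm, centred at (0.5406, −0.0283) with yaw −2.9°. The slot centre is at rail x ≈ +7.9 mm and y ≈ 0, and the shoe's ends at −40 and +55 agree. The post is at (0.4744, −0.2510) with its jaw axis at about 68°. I move over the post.

Emit:
{"op": "step_arm", "data": {"series": [{"x": -3.2,"y": -5.7,"z": -2,"twist": 0,"jaw": 8.5},{"x": -6.45,"y": -11.4,"z": -6,"twist": 0,"jaw": 8.5},{"x": -6.45,"y": -11.4,"z": -10.5,"twist": 0,"jaw": 8.5},{"x": -6.45,"y": -11.4,"z": -10.5,"twist": 0,"jaw": 8.5},{"x": -6.45,"y": -11.4,"z": -10.5,"twist": 0,"jaw": 8.5},{"x": -6.45,"y": -11.4,"z": -10.5,"twist": 0,"jaw": 8.5}]}}

```text
clock: 2.33
eef_pos: [0.4709, -0.2479, 0.1383]
tool_rot: [-0.395, 0.588, 0.396, 0.584]
ft_force: [-0.4, 0.1, -0.2]
grip_width: 0.0851
```

```bash
python3 look.py 3 wrist
python3 - <<'E'
from h import *
p,d,i,o=pickle.load(open("wrist3.pkl","rb"));P=cloud(d,i,o)
for n,lo,hi in [("block",.02,.0275),("top",.078,.095)]:
    m=(P[...,2]>lo)&(P[...,2]<hi)&(np.hypot(P[...,0]-.474,P[...,1]+.25)<.07);q=P[m]
    r=cv2.minAreaRect(q[:,:2].astype(np.float32)*1000);print(n,r,np.median(q[:,2]),len(q))
E
```

```text
wrist 2.3333 [ 0.4709 -0.2479  0.1383] yaw 68.02 grip 0.0851 F [-0.36  0.08 -0.18] tilt 0.37
block ((474.2354431152344, -250.59010314941406), (70.10350799560547, 90.7294692993164), 66.5684585571289) 0.02604704485870067 7661
top ((473.6435546875, -251.64695739746094), (11.614158630371094, 30.13580322265625), 68.24618530273438) 0.08473560988132672 930
```

View pics/wrist3.png

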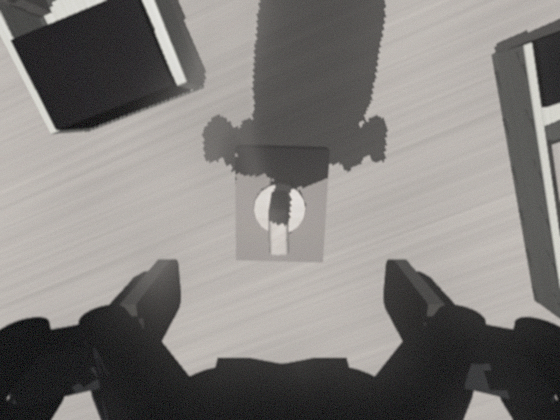

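The post is centred between the open fingers at about (279,235), at (0.4738, −0.2514) with jaw yaw 68.2°. I go down around it to TCP z ≈ 0.042 and close.

Emit:
{"op": "step_arm", "data": {"series": [{"x": 0.3,"y": -0.35,"z": -2,"twist": 0,"jaw": 8.5},{"x": 0.3,"y": -0.35,"z": -4.5,"twist": 0,"jaw": 8.5},{"x": 0.3,"y": -0.35,"z": -7,"twist": 0,"jaw": 8.5},{"x": 0.3,"y": -0.35,"z": -9,"twist": 0,"jaw": 8.5},{"x": 0.3,"y": -0.35,"z": -9.6,"twist": 0,"jaw": 8.5},{"x": 0.3,"y": -0.35,"z": -9.6,"twist": 0,"jaw": 8.5},{"x": 0.3,"y": -0.35,"z": -9.6,"twist": 0,"jaw": 8.5}]}}

```text
clock: 2.97
eef_pos: [0.4781, -0.2511, 0.0464]
tool_rot: [-0.398, 0.586, 0.395, 0.585]
ft_force: [-0.6, 0.0, 0.3]
grip_width: 0.0852
```

Emit:
{"op": "step_arm", "data": {"series": [{"x": -0.4,"y": 0,"z": -0.4,"twist": 0,"jaw": 8.5},{"x": -0.4,"y": 0,"z": -0.4,"twist": 0,"jaw": 8.5},{"x": -0.4,"y": 0,"z": -0.4,"twist": 0,"jaw": 8.5},{"x": -0.4,"y": 0,"z": -0.4,"twist": 0,"jaw": 8.5}]}}

```text
clock: 3.3
eef_pos: [0.4745, -0.2513, 0.0433]
tool_rot: [-0.398, 0.586, 0.394, 0.585]
ft_force: [-0.3, 0.4, -0.2]
grip_width: 0.0846
```

```bash
python3 look.py 4 wrist
```

```text
wrist 3.3 [ 0.4745 -0.2513  0.0433] yaw 68.19 grip 0.0846 F [-0.34  0.45 -0.17] tilt 0.34
```

View pics/wrist4.png

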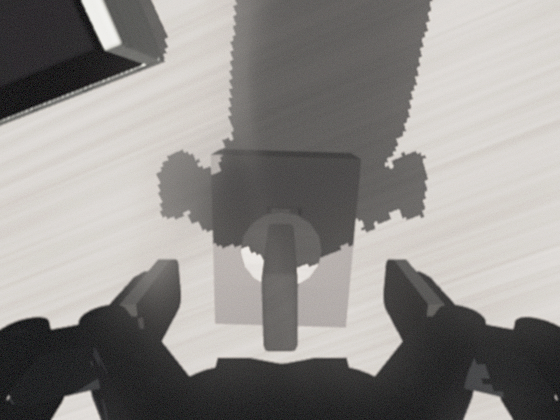

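The post's blade stands centred between the pads at about (280,290). I close.

Emit:
{"op": "step_arm", "data": {"series": [{"x": 0,"y": 0,"z": 0,"twist": 0,"jaw": 3},{"x": 0,"y": 0,"z": 0,"twist": 0,"jaw": 1},{"x": 0,"y": 0,"z": 0,"twist": 0,"jaw": 0.5},{"x": 0,"y": 0,"z": 0,"twist": 0,"jaw": 0.5},{"x": 0,"y": 0,"z": 0,"twist": 0,"jaw": 0.5},{"x": 0,"y": 0,"z": 0,"twist": 0,"jaw": 0.5},{"x": 0,"y": 0,"z": 0,"twist": 0,"jaw": 0.5},{"x": 0,"y": 0,"z": 0,"twist": 0,"jaw": 0.5},{"x": 0,"y": 0,"z": 0,"twist": 0,"jaw": 0.5},{"x": 0,"y": 0,"z": 0,"twist": 0,"jaw": 0.5}]}}

```text
clock: 4.18
eef_pos: [0.4744, -0.2513, 0.0431]
tool_rot: [-0.398, 0.586, 0.394, 0.585]
ft_force: [-0.5, 0.3, -0.4]
grip_width: 0.0113
```

```bash
python3 look.py 5 wrist
```

```text
wrist 4.1833 [ 0.4744 -0.2513  0.0431] yaw 68.19 grip 0.0113 F [-0.5   0.34 -0.37] tilt 0.32
```

View pics/wrist5.png

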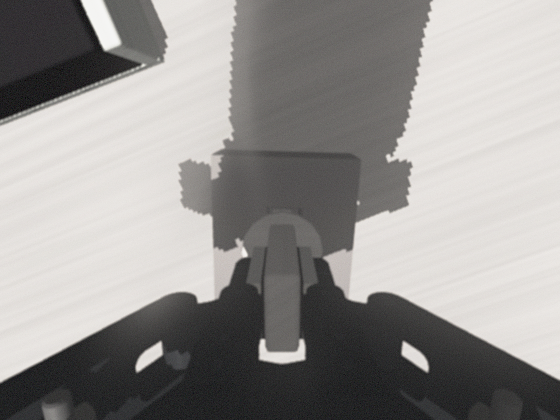

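The blade is gripped at 11.3 mm opening and the TCP stands 34 mm above the post's origin. I lift straight up.

Emit:
{"op": "step_arm", "data": {"series": [{"x": 0,"y": 0,"z": 1,"twist": 0,"jaw": 0.5},{"x": 0,"y": 0,"z": 2.5,"twist": 0,"jaw": 0.5},{"x": 0,"y": 0,"z": 4.5,"twist": 0,"jaw": 0.5},{"x": 0,"y": 0,"z": 6.5,"twist": 0,"jaw": 0.5},{"x": 0,"y": 0,"z": 8,"twist": 0,"jaw": 0.5},{"x": 0,"y": 0,"z": 8,"twist": 0,"jaw": 0.5},{"x": 0,"y": 0,"z": 8,"twist": 0,"jaw": 0.5}]}}

```text
clock: 4.82
eef_pos: [0.475, -0.2516, 0.1241]
tool_rot: [-0.399, 0.586, 0.394, 0.585]
ft_force: [-0.5, 0.2, -1.7]
grip_width: 0.0109
```

```bash
python3 look.py 6 wrist side
python3 - <<'E'
from h import *
for n in ["wrist5","wrist6"]:
    p,d,i,o=pickle.load(open(n+".pkl","rb"));P=cloud(d,i,o)
    R=Ro.from_quat(o["tool_rot"]);T=R.inv().apply((P-o["eef_pos"]).reshape(-1,3)).reshape(P.shape)
    # top of post expected near tool x=-.042
    m=(abs(T[...,2])<.0045)&(abs(T[...,1])<.02)&(d>0)&(T[...,0]<0.05)
    q=T[m];h,e=np.histogram(q[:,0],bins=np.arange(-.06,.03,.003));print(h)
    t=q[(q[:,0]>-.048)&(q[:,0]<-.036)]; print(len(t),np.percentile(t[:,1],[1,50,99]),np.median(t[:,0]))
im=cv2.imread("pics/side6.png");
E
```

```text
wrist 4.8167 [ 0.475  -0.2516  0.1241] yaw 68.18 grip 0.0109 F [-0.48  0.25 -1.68] tilt 0.44
side 4.8667 [ 0.4742 -0.2512  0.1229] yaw 68.18 grip 0.011 F [-0.78  0.39 -0.54] tilt 0.32
[   0    0    0    0    0  972 1200  103  102   83   92   88   68   65
   68   64   57   53   48   53   39   50   39   28  208    6    0    0
    2]
2275 [-0.01375873  0.00285182  0.01548365] -0.04188900936632849
[   0    0    0    0    0 1008 1168  104   91   97   85   79   79   64
   72   56   60   53   51   49   49   35   45   30  206    7    0    0
    0]
2280 [-0.01369253  0.00292434  0.01551927] -0.041901836037225616
```

View pics/wrist6.png

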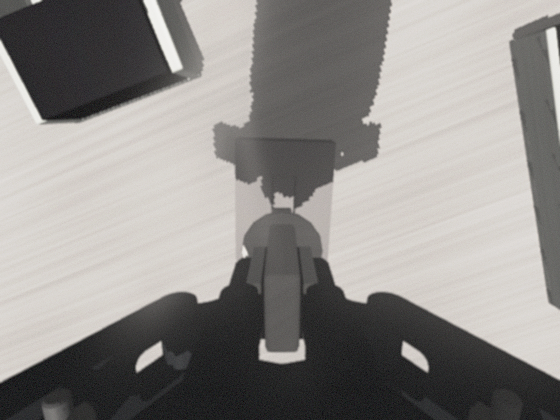

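View pics/side6.png

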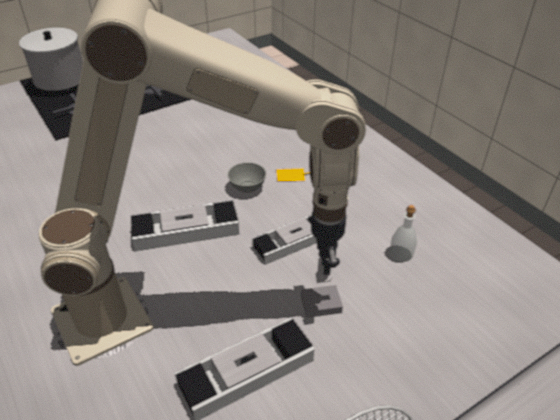

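The post is out, hanging straight, and the block is empty. I carry it over the slot with a twist of +19° to line it up.

Emit:
{"op": "step_arm", "data": {"series": [{"x": 1,"y": 3,"z": 0,"twist": 4,"jaw": 0.5},{"x": 2,"y": 6.5,"z": 0,"twist": 8,"jaw": 0.5},{"x": 3.3,"y": 10,"z": 0,"twist": 12,"jaw": 0.5},{"x": 4.5,"y": 13.5,"z": 0,"twist": 16,"jaw": 0.5},{"x": 5.7,"y": 17,"z": 0,"twist": 19,"jaw": 0.5},{"x": 6.8,"y": 20,"z": 0,"twist": 19,"jaw": 0.5},{"x": 7.5,"y": 22.3,"z": 0,"twist": 19,"jaw": 0.5},{"x": 7.5,"y": 22.3,"z": 0,"twist": 19,"jaw": 0.5},{"x": 7.5,"y": 22.3,"z": 0,"twist": 19,"jaw": 0.5},{"x": 7.5,"y": 22.3,"z": 0,"twist": 19,"jaw": 0.5}]}}

```text
clock: 5.75
eef_pos: [0.5475, -0.0281, 0.1208]
tool_rot: [-0.489, 0.513, 0.487, 0.511]
ft_force: [-0.4, -0.4, -1.5]
grip_width: 0.0114
```

```bash
python3 look.py 7 wrist
python3 - <<'E'
from h import *
for n in ["wrist6","wrist7"]:
    p,d,i,o=pickle.load(open(n+".pkl","rb"));P=cloud(d,i,o)
    R=Ro.from_quat(o["tool_rot"]);T=R.inv().apply((P-o["eef_pos"]).reshape(-1,3)).reshape(P.shape)
    m=(abs(T[...,2])<.012)&(abs(T[...,1])<.03)&(T[...,0]<-.039)&(T[...,0]>-.045)&(d>0)
    q=T[m];r=cv2.minAreaRect(q[:,1:].astype(np.float32)*1000);print(r,np.median(q[:,0]))
    print("x axis",R.apply([1,0,0]))
m=(P[...,2]>.03)&(P[...,2]<.06)&(np.hypot(P[...,0]-.54,P[...,1]+.03)<.13)
rc=np.array([.5406,-.0283]);a=np.radians(-2.87);ex=np.array([np.cos(a),np.sin(a)]);ey=np.array([-ex[1],ex[0]])
rel=P[...,:2]-rc;X=rel@ex;Y=rel@ey
# rail side edges & yaw
q=P[m&(X<-.03)];r=cv2.minAreaRect(q[:,:2].astype(np.float32)*1000);print("rail near part",r)
print("Y range",np.percentile(Y[m&(X<-.03)],[.2,99.8]),"Xmin",np.percentile(X[m],.1))
s=m&(abs(Y)<.02)&(P[...,2]>.037)
print("shoe near edge",np.percentile(X[s&(X>-.06)],1))
E
```

```text
wrist 5.75 [ 0.5475 -0.0281  0.1208] yaw 87.2 grip 0.0114 F [-0.42 -0.41 -1.5 ] tilt 0.27
((1.1745271682739258, 2.6762351989746094), (23.533065795898438, 30.918163299560547), 75.7159194946289) -0.04184119769169801
x axis [ 0.00400298 -0.00652882 -0.99997067]
((0.6704397201538086, 0.7020740509033203), (23.889097213745117, 30.31709861755371), 86.61589813232422) -0.04183412133024039
x axis [-0.0012595  -0.00460595 -0.9999886 ]
rail near part ((470.5383605957031, -24.48821258544922), (76.22996520996094, 80.32787322998047), 87.12641906738281)
Y range [-0.03755143  0.03806179] Xmin -0.10976316894928767
shoe near edge -0.03966073393276116
```

View pics/wrist7.png

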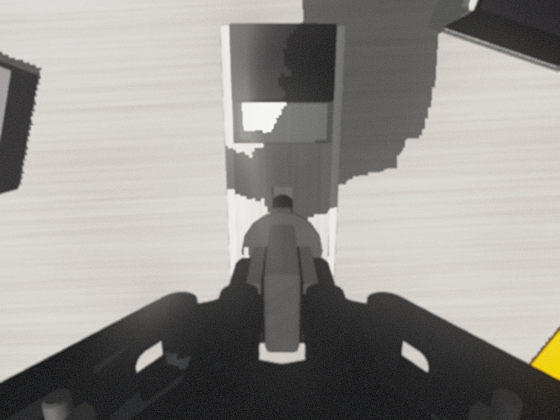

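Run:
```python
from h import *
p,d,i,o=pickle.load(open("wrist7.pkl","rb"));P=cloud(d,i,o)
im=cv2.imread("pics/wrist7.png");cv2.imwrite("pics/c7.png",cv2.resize(im[130:270,215:350],None,fx=4.2,fy=4.2,interpolation=cv2.INTER_CUBIC))
rc=np.array([.5406,-.0283]);a=np.radians(-2.87);ex=np.array([np.cos(a),np.sin(a)]);ey=np.array([-ex[1],ex[0]])
rel=P[...,:2]-rc;X=rel@ex;Y=rel@ey
h=(P[...,2]<.036)&(d>0)&(abs(Y)<.02)&(X>-.03)&(X<.03)
v,u=np.nonzero(h);print(len(v),np.percentile(u,[0,50,100]),np.percentile(v,[0,100]))
rows=range(v.min(),v.max()+1)
for r in list(rows)[::3]: uu=u[v==r];print(r,uu.min(),uu.max(),end="; ")
if len(v):
    w=atz(np.array([[u.mean(),v.min()-.5]]),i,.04,o)[0];print(w,ex@(w[:2]-rc))
    for r in rows:
        uu=u[v==r]; w=atz(np.array([[uu.min()-.5,r],[uu.max()+.5,r]]),i,.04,o); print(r,((w[:,:2]-rc)@ey*1000).round(1))
```

```text
447 [272. 282. 292.] [187. 212.]
187 272 289; 190 272 292; 193 272 292; 196 272 292; 199 272 292; 202 272 292; 205 272 292; 208 272 292; 211 291 291; [ 0.52883365 -0.02734062  0.04      ] -0.011799623806456038
187 [-6.6  5.3]
188 [-6.6  7.3]
189 [-6.6  7.3]
190 [-6.7  7.3]
191 [-6.7  7.4]
192 [-6.7  7.4]
193 [-6.7  7.4]
194 [-6.7  7.4]
195 [-6.7  7.4]
196 [-6.7  7.4]
197 [-6.7  7.4]
198 [-6.7  7.4]
199 [-6.7  7.4]
200 [-6.7  7.4]
201 [-6.7  7.4]
202 [-6.7  7.4]
203 [-6.7  7.4]
204 [-6.7  7.5]
205 [-6.7  7.5]
206 [-6.7  7.5]
207 [-6.7  7.5]
208 [-6.7  7.5]
209 [-6.7  7.5]
210 [6.1 6.8]
211 [6.2 6.8]
212 [6.2 6.8]
```

View pics/c7.png

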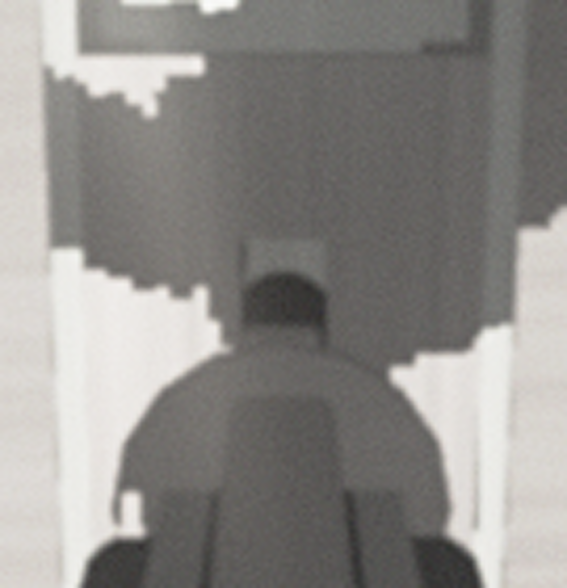

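Slot width reads 14.1 mm, its centre is 0.3 mm off the rail's axis, and its near end is at rail x −11.8. The slot centre is therefore about (0.5482, −0.0284). I lower to about 4 mm above the shoe.

Emit:
{"op": "step_arm", "data": {"series": [{"x": 0.14,"y": -0.03,"z": -1.2,"twist": 0,"jaw": 0.5},{"x": 0.14,"y": -0.03,"z": -2.4,"twist": 0,"jaw": 0.5},{"x": 0.14,"y": -0.03,"z": -3.4,"twist": 0,"jaw": 0.5},{"x": 0.14,"y": -0.03,"z": -4.1,"twist": 0,"jaw": 0.5},{"x": 0.14,"y": -0.03,"z": -4.1,"twist": 0,"jaw": 0.5},{"x": 0.14,"y": -0.03,"z": -4.1,"twist": 0,"jaw": 0.5},{"x": 0.14,"y": -0.03,"z": -4.1,"twist": 0,"jaw": 0.5}]}}

```text
clock: 6.38
eef_pos: [0.5494, -0.0292, 0.0805]
tool_rot: [-0.488, 0.514, 0.486, 0.511]
ft_force: [-0.4, 0.0, -0.9]
grip_width: 0.0115
```

Emit:
{"op": "step_arm", "data": {"series": [{"x": -0.05,"y": 0.08,"z": -0.1,"twist": 0,"jaw": 0.5},{"x": -0.05,"y": 0.08,"z": -0.2,"twist": 0,"jaw": 0.5},{"x": -0.05,"y": 0.08,"z": -0.3,"twist": 0,"jaw": 0.5},{"x": -0.05,"y": 0.08,"z": -0.3,"twist": 0,"jaw": 0.5}]}}

```text
clock: 6.72
eef_pos: [0.549, -0.0283, 0.0777]
tool_rot: [-0.489, 0.513, 0.486, 0.511]
ft_force: [-0.1, 0.2, -1.0]
grip_width: 0.0116
```

```bash
python3 look.py 8 wrist
python3 - <<'E'
from h import *
p,d,i,o=pickle.load(open("wrist8.pkl","rb"))
im=cv2.imread("pics/wrist8.png");cv2.imwrite("pics/c8.png",cv2.resize(im[110:290,190:370],None,fx=3.3,fy=3.3,interpolation=cv2.INTER_CUBIC))
E
```

```text
wrist 6.7167 [ 0.549  -0.0283  0.0777] yaw 87.12 grip 0.0116 F [-0.11  0.2  -0.96] tilt 0.26
```

View pics/c8.png

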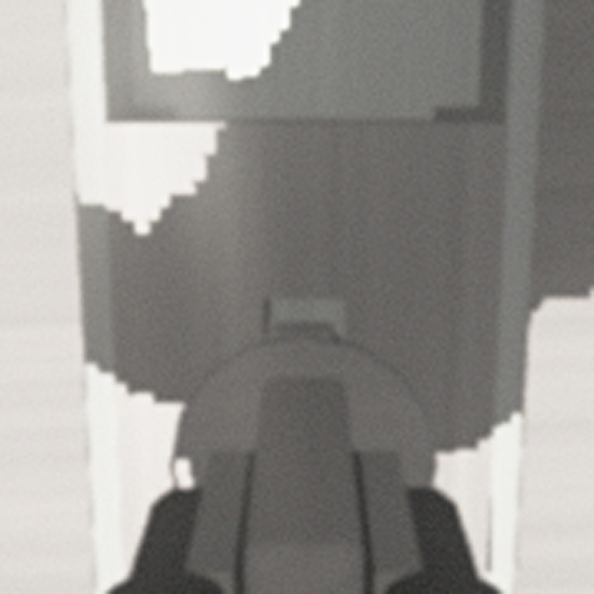

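The slot (crop cols 267–347) and the collar (175–437) are centred on each other to within about 0.3 mm. I feel downward slowly.

Emit:
{"op": "step_arm", "data": {"series": [{"x": -0.01,"y": 0,"z": -0.1,"twist": 0,"jaw": 0.5},{"x": -0.01,"y": 0,"z": -0.2,"twist": 0,"jaw": 0.5},{"x": -0.01,"y": 0,"z": -0.3,"twist": 0,"jaw": 0.5},{"x": -0.01,"y": 0,"z": -0.4,"twist": 0,"jaw": 0.5},{"x": -0.01,"y": 0,"z": -0.5,"twist": 0,"jaw": 0.5},{"x": -0.01,"y": 0,"z": -0.5,"twist": 0,"jaw": 0.5}]}}

```text
clock: 7.27
eef_pos: [0.5486, -0.0283, 0.0723]
tool_rot: [-0.488, 0.514, 0.486, 0.511]
ft_force: [0.1, -0.0, -0.7]
grip_width: 0.0111
```

The foot is about 2 mm below the shoe's top with no contact force, so it is in the slot. I continue.

Emit:
{"op": "step_arm", "data": {"series": [{"x": 0.0,"y": 0,"z": -0.1,"twist": 0,"jaw": 0.5},{"x": 0.0,"y": 0,"z": -0.2,"twist": 0,"jaw": 0.5},{"x": 0.0,"y": 0,"z": -0.3,"twist": 0,"jaw": 0.5},{"x": 0.0,"y": 0,"z": -0.4,"twist": 0,"jaw": 0.5},{"x": 0.0,"y": 0,"z": -0.5,"twist": 0,"jaw": 0.5},{"x": 0.0,"y": 0,"z": -0.5,"twist": 0,"jaw": 0.5}]}}

```text
clock: 7.77
eef_pos: [0.5486, -0.0283, 0.0671]
tool_rot: [-0.488, 0.514, 0.486, 0.511]
ft_force: [0.2, -0.0, -1.1]
grip_width: 0.0113
```

Emit:
{"op": "step_arm", "data": {"series": [{"x": 0.0,"y": 0,"z": -0.1,"twist": 0,"jaw": 0.5},{"x": 0.0,"y": 0,"z": -0.2,"twist": 0,"jaw": 0.5},{"x": 0.0,"y": 0,"z": -0.3,"twist": 0,"jaw": 0.5},{"x": 0.0,"y": 0,"z": -0.4,"twist": 0,"jaw": 0.5},{"x": 0.0,"y": 0,"z": -0.4,"twist": 0,"jaw": 0.5}]}}

```text
clock: 8.18
eef_pos: [0.5488, -0.0283, 0.0635]
tool_rot: [-0.489, 0.513, 0.486, 0.511]
ft_force: [-2.0, 0.5, 4.6]
grip_width: 0.0112
```

The spring is met: about 6 N at an estimated post z of 29 mm, as expected. I push on down to about 25 mm.

Emit:
{"op": "step_arm", "data": {"series": [{"x": 0.0,"y": 0,"z": -0.1,"twist": 0,"jaw": 0.5},{"x": 0.0,"y": 0,"z": -0.2,"twist": 0,"jaw": 0.5},{"x": 0.0,"y": 0,"z": -0.3,"twist": 0,"jaw": 0.5},{"x": 0.0,"y": 0,"z": -0.4,"twist": 0,"jaw": 0.5},{"x": 0.0,"y": 0,"z": -0.45,"twist": 0,"jaw": 0.5},{"x": 0.0,"y": 0,"z": -0.45,"twist": 0,"jaw": 0.5}]}}

```text
clock: 8.68
eef_pos: [0.5488, -0.0283, 0.0596]
tool_rot: [-0.489, 0.513, 0.486, 0.511]
ft_force: [-3.1, 0.1, 8.0]
grip_width: 0.0115
```

```bash
python3 look.py 9 wrist
python3 - <<'E'
from h import *
p,d,i,o=pickle.load(open("wrist9.pkl","rb"));P=cloud(d,i,o)
R=Ro.from_quat(o["tool_rot"]);T=R.inv().apply((P-o["eef_pos"]).reshape(-1,3)).reshape(P.shape)
m=(abs(T[...,2])<.0045)&(T[...,0]<-.034)&(T[...,0]>-.05)&(d>0);q=T[m];t=P[m]
print("post top z",np.median(t[:,2]),"-> origin",np.median(t[:,2])-.076,"toolx",np.median(q[:,0]),np.percentile(q[:,1],[1,99]))
E
```

```text
wrist 8.6833 [ 0.5488 -0.0283  0.0596] yaw 87.12 grip 0.0115 F [-3.1   0.14  8.  ] tilt 0.27
post top z 0.10146711475276071 -> origin 0.025467114752760714 toolx -0.041906209545226725 [-0.01376343  0.01550682]
```

View pics/wrist9.png

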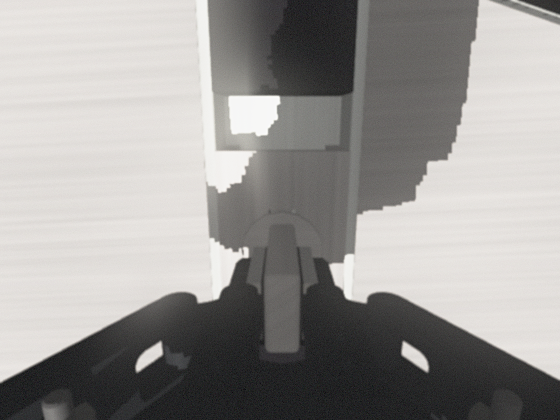

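The post is at 25.5 mm and in line, at about 8–9 N, so step 1 is met. The −3 N along x suggests the foot is rubbing the slot's far end, so I ease −x a little and go slightly deeper.

Emit:
{"op": "step_arm", "data": {"series": [{"x": -0.04,"y": 0,"z": -0.04,"twist": 0,"jaw": 0.5},{"x": -0.08,"y": 0,"z": -0.09,"twist": 0,"jaw": 0.5},{"x": -0.08,"y": 0,"z": -0.09,"twist": 0,"jaw": 0.5},{"x": -0.08,"y": 0,"z": -0.09,"twist": 0,"jaw": 0.5}]}}

```text
clock: 9.07
eef_pos: [0.5487, -0.0283, 0.0597]
tool_rot: [-0.489, 0.513, 0.486, 0.512]
ft_force: [-0.9, -0.4, 7.4]
grip_width: 0.0112
```

Emit:
{"op": "step_arm", "data": {"series": [{"x": -0.05,"y": 0,"z": -0.1,"twist": 0,"jaw": 0.5},{"x": -0.05,"y": 0,"z": -0.2,"twist": 0,"jaw": 0.5},{"x": -0.05,"y": 0,"z": -0.2,"twist": 0,"jaw": 0.5},{"x": -0.05,"y": 0,"z": -0.2,"twist": 0,"jaw": 0.5}]}}

```text
clock: 9.4
eef_pos: [0.5487, -0.0283, 0.0587]
tool_rot: [-0.489, 0.513, 0.485, 0.512]
ft_force: [-2.7, 0.2, 6.5]
grip_width: 0.0112
```

Now at an estimated 24.6 mm. I turn clockwise in steps while holding down.

Emit:
{"op": "step_arm", "data": {"series": [{"x": 0,"y": -0.01,"z": -0.1,"twist": -4,"jaw": 0.5},{"x": 0,"y": -0.01,"z": -0.1,"twist": -9,"jaw": 0.5},{"x": 0,"y": -0.02,"z": -0.1,"twist": -14,"jaw": 0.5},{"x": 0,"y": -0.02,"z": -0.1,"twist": -18,"jaw": 0.5},{"x": 0,"y": -0.02,"z": -0.1,"twist": -18,"jaw": 0.5}]}}

```text
clock: 9.82
eef_pos: [0.55, -0.0288, 0.0589]
tool_rot: [-0.403, 0.583, 0.398, 0.583]
ft_force: [-1.4, -0.3, 7.7]
grip_width: 0.0113
```

```bash
python3 -c "
from workcell import bot
o=bot.get_obs();print(o['ft_force'],o['ft_torque'],o['eef_pos'])"
```

```text
[-1.36853872 -0.29993557  7.69637411] [-0.08496813  0.27478888 -0.07172454] [ 0.54995062 -0.02875306  0.05889785]
```

The turn is free, with little torque. I continue and correct the small x drift.

Emit:
{"op": "step_arm", "data": {"series": [{"x": -0.08,"y": 0,"z": -0.1,"twist": -5,"jaw": 0.5},{"x": -0.15,"y": 0,"z": -0.1,"twist": -10,"jaw": 0.5},{"x": -0.15,"y": 0,"z": -0.1,"twist": -15,"jaw": 0.5},{"x": -0.15,"y": -0.01,"z": -0.1,"twist": -20,"jaw": 0.5},{"x": -0.15,"y": -0.01,"z": -0.1,"twist": -25,"jaw": 0.5},{"x": -0.15,"y": -0.01,"z": -0.1,"twist": -30,"jaw": 0.5},{"x": -0.15,"y": -0.01,"z": -0.1,"twist": -30,"jaw": 0.5},{"x": -0.15,"y": -0.01,"z": -0.1,"twist": -30,"jaw": 0.5}]}}

```text
clock: 10.48
eef_pos: [0.5502, -0.0292, 0.0593]
tool_rot: [-0.239, 0.666, 0.232, 0.667]
ft_force: [0.3, -0.5, 7.5]
grip_width: 0.0112
```

```bash
python3 look.py 10 wrist; python3 -c "
from workcell import bot
o=bot.get_obs();print(o['ft_force'],o['ft_torque'],o['eef_pos'])"
```

```text
wrist 10.4833 [ 0.5502 -0.0292  0.0593] yaw 38.96 grip 0.0112 F [ 0.33 -0.54  7.54] tilt 0.58
[-0.31664598 -0.68623642  7.33317013] [-0.14636808  0.12780227  0.02877297] [ 0.55014964 -0.02921368  0.05928736]
```

View pics/wrist10.png

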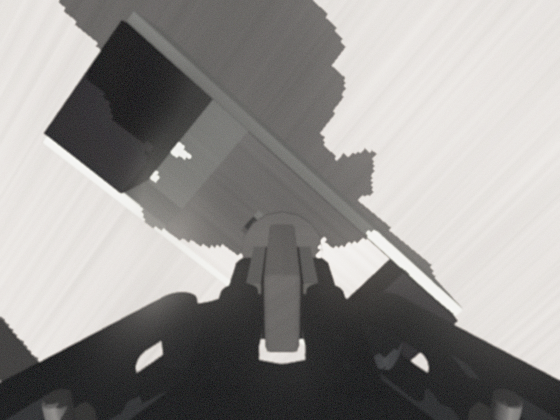

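The post has turned about 48° with forces near the spring's. I finish the turn (another −42°), pressing slightly more and easing −x.

Emit:
{"op": "step_arm", "data": {"series": [{"x": -0.1,"y": 0,"z": -0.15,"twist": -5,"jaw": 0.5},{"x": -0.2,"y": 0,"z": -0.2,"twist": -10,"jaw": 0.5},{"x": -0.25,"y": 0,"z": -0.2,"twist": -15,"jaw": 0.5},{"x": -0.25,"y": 0,"z": -0.2,"twist": -20,"jaw": 0.5},{"x": -0.25,"y": 0,"z": -0.2,"twist": -25,"jaw": 0.5},{"x": -0.25,"y": 0,"z": -0.2,"twist": -30,"jaw": 0.5},{"x": -0.25,"y": 0,"z": -0.2,"twist": -35,"jaw": 0.5},{"x": -0.25,"y": 0,"z": -0.2,"twist": -39,"jaw": 0.5},{"x": -0.25,"y": 0,"z": -0.2,"twist": -42,"jaw": 0.5},{"x": -0.25,"y": 0,"z": -0.2,"twist": -42,"jaw": 0.5}]}}

```text
clock: 11.37
eef_pos: [0.5488, -0.0292, 0.0587]
tool_rot: [0.016, 0.706, -0.023, 0.707]
ft_force: [-1.8, -0.0, 9.2]
grip_width: 0.0115
```

```bash
python3 look.py 11 wrist; python3 -c "
from workcell import bot
o=bot.get_obs();print(o['ft_force'],o['ft_torque'],o['eef_pos'])"
python3 - <<'E'
from h import *
p,d,i,o=pickle.load(open("wrist11.pkl","rb"));P=cloud(d,i,o)
R=Ro.from_quat(o["tool_rot"]);T=R.inv().apply((P-o["eef_pos"]).reshape(-1,3)).reshape(P.shape)
m=(abs(T[...,2])<.0045)&(T[...,0]<-.034)&(T[...,0]>-.05)&(d>0);q=T[m];t=P[m]
print("origin z",np.median(t[:,2])-.076,"toolx",np.median(q[:,0]),np.percentile(q[:,1],[1,99]),"centre tool y off",np.percentile(q[:,1],[1,99]).mean())
print("post xy",o["eef_pos"]+R.apply([0,np.percentile(q[:,1],[1,99]).mean(),0]))
E
```

```text
wrist 11.3667 [ 0.5488 -0.0292  0.0587] yaw -3.13 grip 0.0115 F [-1.83 -0.02  9.17] tilt 0.57
[-1.9598118   0.59078655  9.06676084] [ 0.05880881  0.42716686 -0.00806523] [ 0.54877148 -0.02922213  0.05865852]
origin z 0.024445405433687797 toolx -0.04176074612802552 [-0.01287192  0.01635873] centre tool y off 0.0017434053266678845
post xy [ 0.54890555 -0.02745002  0.05868427]
```

View pics/wrist11.png

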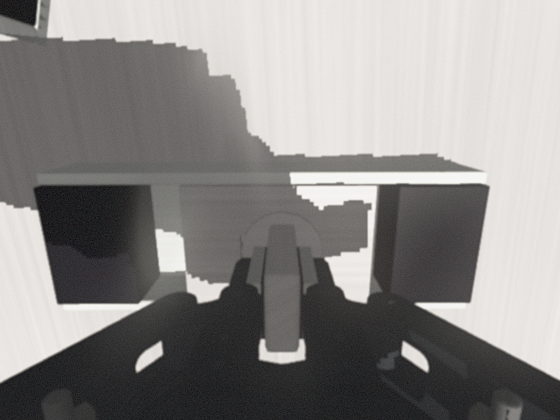

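The quarter turn is complete: yaw −3.1° against −2.9° wanted, and origin at 24.5 mm. I let it up slowly and feel for the groove.

Emit:
{"op": "step_arm", "data": {"series": [{"x": -0.06,"y": -0.05,"z": -0.1,"twist": 0,"jaw": 0.5},{"x": -0.06,"y": -0.05,"z": 0.0,"twist": 0,"jaw": 0.5},{"x": -0.06,"y": -0.05,"z": 0.1,"twist": 0,"jaw": 0.5},{"x": -0.06,"y": -0.05,"z": 0.2,"twist": 0,"jaw": 0.5},{"x": -0.06,"y": -0.05,"z": 0.3,"twist": 0,"jaw": 0.5},{"x": -0.06,"y": -0.05,"z": 0.3,"twist": 0,"jaw": 0.5}]}}

```text
clock: 11.92
eef_pos: [0.5487, -0.0293, 0.0625]
tool_rot: [0.016, 0.706, -0.022, 0.708]
ft_force: [-2.0, 0.3, 6.1]
grip_width: 0.0113
```

The post is at about 28 mm and the spring still pushes up at 6 N, so the foot is rising into the groove. I go up 1.5 mm more.

Emit:
{"op": "step_arm", "data": {"series": [{"x": -0.05,"y": 0,"z": 0.05,"twist": 0,"jaw": 0.5},{"x": -0.05,"y": 0,"z": 0.1,"twist": 0,"jaw": 0.5},{"x": -0.05,"y": 0,"z": 0.13,"twist": 0,"jaw": 0.5},{"x": -0.05,"y": 0,"z": 0.13,"twist": 0,"jaw": 0.5}]}}

```text
clock: 12.25
eef_pos: [0.5487, -0.0293, 0.0639]
tool_rot: [0.016, 0.706, -0.022, 0.708]
ft_force: [-0.9, 0.2, 3.8]
grip_width: 0.0118
```

```bash
python3 look.py 12 wrist
python3 - <<'E'
from h import *
p,d,i,o=pickle.load(open("wrist12.pkl","rb"));P=cloud(d,i,o)
R=Ro.from_quat(o["tool_rot"]);T=R.inv().apply((P-o["eef_pos"]).reshape(-1,3)).reshape(P.shape)
m=(abs(T[...,2])<.0045)&(T[...,0]<-.034)&(T[...,0]>-.05)&(d>0);q=T[m];t=P[m]
print("origin z",np.median(t[:,2])-.076,"toolx",np.median(q[:,0]),np.percentile(q[:,1],[1,99]))
E
```

```text
wrist 12.25 [ 0.5487 -0.0293  0.0639] yaw -3.03 grip 0.0118 F [-0.9   0.18  3.82] tilt 0.55
origin z 0.029690820817807176 toolx -0.041772888041260954 [-0.01283557  0.0163508 ]
```

The origin is at 29.7 mm and the force is falling, so it is seated at lock level. I open the jaw.

Emit:
{"op": "step_arm", "data": {"series": [{"x": 0,"y": 0,"z": 0,"twist": 0,"jaw": 2},{"x": 0,"y": 0,"z": 0,"twist": 0,"jaw": 4},{"x": 0,"y": 0,"z": 0,"twist": 0,"jaw": 7},{"x": 0,"y": 0,"z": 0,"twist": 0,"jaw": 8},{"x": 0,"y": 0,"z": 0,"twist": 0,"jaw": 8},{"x": 0,"y": 0,"z": 0,"twist": 0,"jaw": 8},{"x": 0,"y": 0,"z": 0,"twist": 0,"jaw": 8},{"x": 0,"y": 0,"z": 0,"twist": 0,"jaw": 8}]}}

```text
clock: 12.97
eef_pos: [0.5486, -0.0292, 0.0639]
tool_rot: [0.016, 0.706, -0.022, 0.708]
ft_force: [0.2, 0.1, 0.1]
grip_width: 0.0799
```

```bash
python3 look.py 13 wrist
```

```text
wrist 12.9667 [ 0.5486 -0.0292  0.0639] yaw -3.03 grip 0.0799 F [0.16 0.14 0.13] tilt 0.54
```

View pics/wrist13.png

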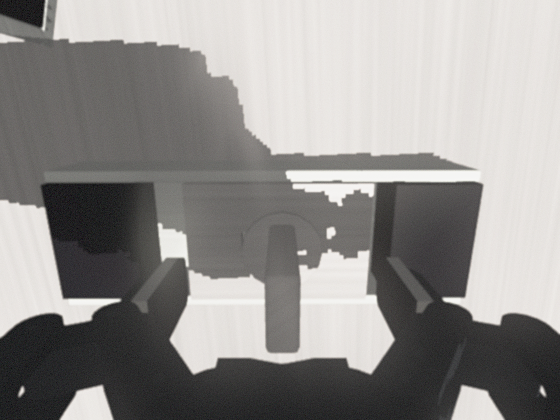

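The fingers are clear of the post, which stands upright at about (283,290), and the wrist force is near zero. I rise clear.

Emit:
{"op": "step_arm", "data": {"series": [{"x": 0,"y": 0,"z": 2,"twist": 0,"jaw": 8},{"x": 0,"y": 0,"z": 5,"twist": 0,"jaw": 8},{"x": 0,"y": 0,"z": 8,"twist": 0,"jaw": 8},{"x": -2,"y": 0,"z": 11,"twist": 0,"jaw": 8},{"x": -5,"y": 0,"z": 14,"twist": 0,"jaw": 8},{"x": -5,"y": 0,"z": 14,"twist": 0,"jaw": 8},{"x": -5,"y": 0,"z": 14,"twist": 0,"jaw": 8},{"x": -5,"y": 0,"z": 14,"twist": 0,"jaw": 8}]}}

```text
clock: 13.68
eef_pos: [0.4989, -0.0293, 0.204]
tool_rot: [0.016, 0.705, -0.022, 0.708]
ft_force: [-0.2, 1.0, -0.4]
grip_width: 0.0801
```

```bash
python3 look.py 14 wrist side scene
python3 - <<'E'
from h import *
for n in ["wrist14","side14","scene14"]:
    p,d,i,o=pickle.load(open(n+".pkl","rb"));P=cloud(d,i,o)
    m=(P[...,2]>.099)&(P[...,2]<.115)&(np.hypot(P[...,0]-.548,P[...,1]+.028)<.03)&(d>0);q=P[m]
    if len(q)<5: print(n,len(q));continue
    print(n,len(q),cv2.minAreaRect(q[:,:2].astype(np.float32)*1000),"origin z",np.median(q[:,2])-.076)
    if n[0]!="w":
        m=(P[...,2]>.04)&(P[...,2]<.0555)&(np.hypot(P[...,0]-.555,P[...,1]-.248)<.075);print("bowl",P[m].mean(0))
        p0,d0,i0,_=pickle.load(open(n[:-2]+"0.pkl","rb"));P0=cloud(d0,i0)
        m=(P0[...,2]>.04)&(P0[...,2]<.0555)&(np.hypot(P0[...,0]-.555,P0[...,1]-.248)<.075);print("bowl0",P0[m].mean(0))
E
```

```text
wrist 13.6833 [ 0.4989 -0.0293  0.204 ] yaw -3.03 grip 0.0801 F [-0.18  0.98 -0.43] tilt 0.57
side 13.7333 [ 0.4986 -0.0292  0.2031] yaw -3.03 grip 0.08 F [-0.02 -1.03  0.36] tilt 0.53
scene 13.7833 [ 0.4985 -0.0292  0.2026] yaw -3.03 grip 0.08 F [ 0.09 -0.04 -0.31] tilt 0.51
wrist14 710 ((549.6814575195312, -28.372472763061523), (30.689016342163086, 12.266181945800781), 86.6991195678711) origin z 0.029752318441909023
side14 42 ((545.8755493164062, -28.322246551513672), (33.90435791015625, 11.921072006225586), 85.79405212402344) origin z 0.02789612652601288
bowl [0.5417732  0.25877923 0.0481223 ]
bowl0 [0.55742828 0.25727255 0.04816531]
scene14 62 ((551.9175415039062, -28.136144638061523), (30.91951560974121, 12.934903144836426), 88.26466369628906) origin z 0.028427220268645595
bowl [0.54031602 0.24659417 0.0489119 ]
bowl0 [0.5388225  0.24742014 0.04914189]
```

View pics/wrist14.png

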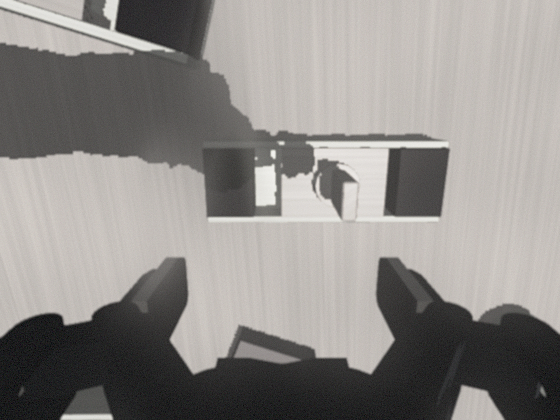

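View pics/side14.png

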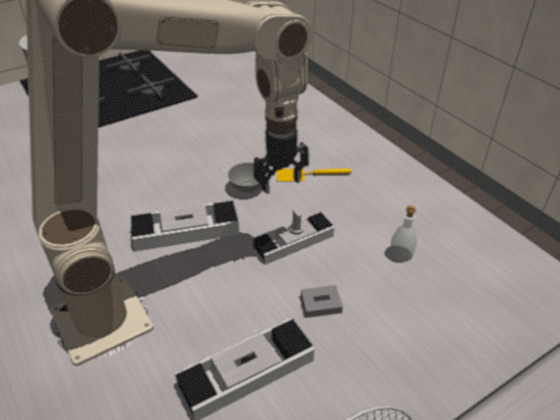

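The post stands upright with its blade across the rail (86.7° against 87.1° for the rail's y axis), its origin at 29.7 mm, and the gripper well clear. I hand in.

```bash
python3 -c "
from workcell import bot
print(bot.job_done()); print(bot.get_obs()['clock'])"
```

```text
the job is handed in; nothing more can be done
None
the job is handed in; nothing more can be done
```

The stop post is locked upright in the shoe of the 220 × 76 mm rail, with its blade across the rail. I handed the job in shortly after the clock read 13.8 s, against the 72 s limit; no verdict was reported.

**What I did:** I lifted the post out of the parking block and felt it down through the slot, whose centre is about 7.6 mm along the rail from its middle. I pushed it down to about 24.5 mm against the spring, turned it 90° clockwise, let it rise into the groove, opened the jaw and backed away.

**Last checks:**

| Check | Measured | Required or expected |
|---|---|---|
| Post origin height (wrist camera) | 29.7 mm | 28.3–31.8 mm |
| Blade direction (wrist camera) | 86.7° | 87.1° (across the rail) |
| Distance from the rail's middle | about 9 mm | under 21 mm |
| Highest reading I saw during the push and turn | about 9 N | under 40 N |

After opening, the wrist force was near zero and the fingers were clear.

**Readings that disagreed:**
- **Post height:** the scene and side cameras gave 28.4 and 27.9 mm, the second just below the limit. They are much farther off, with only about 50 pixels on the post, so I trusted the wrist camera.
- **Bowl:** the side view's mean point shifted about 16 mm, which I put down to the arm hiding part of the bowl. In the scene view it shifted under 2 mm.
- **Cruet and spatula:** I checked these only by eye in the side view, where they look unmoved.

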